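# Tare the bench balance with its sunken key

## Robot

A 7-joint arm with a two-finger parallel gripper is mounted at the origin on a cart in front of the work surface, level with it; the furniture and walls round the work are solid. World frame = base frame: x ahead of the robot, y to its left, z up, the work surface at z = 0. Lengths are in m, angles in rad, forces in N, time in s.
With the tool pointing down it reaches from about 0.4 to 0.875 m from the base axis. Payload 6.5 kg.
Tool frame: the origin (TCP) lies midway between the tips of the shut fingers; the grasp point (between the pads) lies arm.tcp_to_grasp behind it (arm.tcp_to_grasp is the distance from the TCP to the grasp point, in m); z points along the fingers, y is the line along which they close (so a half turn about z gives the same grasp; the last joint's range is limited). The gripper opens to 85 mm and grips with 20 to 120 N. Pads are 22 mm wide; open, the fingers measure 114 mm over their backs; the gripper's body (76 mm by 85 mm) begins 54 mm behind the grasp point. The pads swing forward as they close: fully open they stand 13 mm farther back than shut.
Start: joints at [-1.398, 0.536, -0.004, 1.538, 0.003, 1.067, -0.071], TCP at [0.154, 0.632, 0.231] pointing down, gripper open.
Joint ranges: [-2.7, 2.7], [-0.37, 2.16], [-1.27, 1.26], [0.24, 2.4], [-1.31, 4.45], [0.19, 1.91], [-2.76, 2.76]. Speed limits (rad/s): [2.39, 2.39, 3.14, 3.14, 3.14, 3.14, 3.14].

## Interface

Orientations are given as [roll, pitch, yaw] about the fixed x, y, z axes, in that order (R = Rz(yaw) Ry(pitch) Rx(roll)).
In Python, from workcell import sensors, eyes, ticket, boxes_of, outline_of, spot_point, arm gives the robot as it stands. The module is installed in compiled form; this text tells all that it offers.
- The arm moves only by the tool send_rows, never from a script. Its arguments are lists of equal length, an entry for each row: "dr": the turn, a rotation vector about the world's x, y, z in rad, a list of three; "slide": the shift along the world's x, y, z in m, a list of three; "jaw": the opening, from 0 (shut) to 1 (fully open). In form: {"dr": [[wx, wy, wz], ...], "slide": [[dx, dy, dz], ...], "jaw": [jaw, ...]}. A call has exactly 10 rows; each row shifts and turns the commanded pose from where the row before left it; what a row does not reach is not made up. A row lasts 1/12 s, in which the tool goes at most 41.7 mm and 7.16 degrees, less where a joint would pass 70% of its speed; a pose out of reach is approached as far as the arm can. A call with a gripper value outside its range is refused whole. The fingers move at their own pace and stop on an object; "squeeze" is the grip in N (left out, the last holds). Time passes only in rows, so rows that do not move let the fingers close, or fill a call up. It gives the time, the measured TCP pose, the force and the opening at its end, in the units of the state.
- sensors.get_obs(): the state, without advancing time (a new reading comes with each control period).
- eyes.get_image(name): name is "scene" or "top" or "wrist"; returns (picture, depth): 400x640x3 uint8, blue, green, red; 400x640 float32, m along the optical axis (not along the pixel's ray), 0 where there is no reading.
- eyes.calibration(name): a dict with "K" (3x3 intrinsics, pixels), "distortion" ([k1, k2, p1, p2, k3] as OpenCV has them; the pictures are not rectified), "extrinsics" (4x4, takes a point from camera to world coordinates); the wrist camera has in their place "tool_from_camera" (4x4, takes a point from camera to tool coordinates, whose origin is the TCP and whose axes are the flange's). Camera axes: x right, y up, looking along -z (the intrinsics and any distortion apply to the point x, -y, -z); pixel columns grow to the right and rows downward; lengths in m; the calibration is good to about 2 mm. A picture is of the moment at which its call begins: read the wrist's pose just before it. calibration takes no time and is no camera call.
- ticket.sign_off(): hands the job in, once; it reports no verdict.
Trained networks look in the newest picture that a camera, given by its name, has taken for a name from the list of things; names that differ only in an ending like _2 or _b are one class to them, and where a whole thing is asked for, a point or a joint stands for the part that bears it (a point fixed in the world has none). Each returns a list of dicts, best first, with "p" (0 to 1); they miss things now and then, are a little off and sometimes report something else, mostly with a low value. They report only what shows in the picture. A call takes as long as a camera call.
- boxes_of(camera, name): "box" ([left, top, width, height] in pixels, round what is visible of it).
- outline_of(camera, name): "pixels" (400x640 bool, what is visible of it) and "box" ([left, top, width, height] in pixels, round what is visible of it).
- spot_point(camera, name): "point" ([column, row] in pixels: a listed point, or the origin of a listed thing).
The state is a dict: "clock": time; "joints": joint angles; "qd": joint speeds; "joint_efforts": joint torques, N m; "eef_pos": TCP position; "tool_rot": TCP orientation; "force": force on the tool from outside, world axes, zero at the start; "wrist_torque": the same for the moment, N m; "finger_gap": opening from 0.0 (shut) to 1.0 (fully open).
Only numpy, scipy, OpenCV 4.12 (cv2) and the standard library are available. Lean on these libraries where they do the work, as an engineer would, in place of code of your own. Each camera call takes 0.05 s, during which the arm holds its last target. There are 200 camera calls.

## Task

Tare the bench balance with the empty dish on it: push the sliding shutter on the front of the balance fully open, reach into the well it uncovers, press the sunken key right down, hold it down for a good second and let it spring back, then push the shutter fully closed again. Only push with the fingertips: do not pinch the shutter's rib, do not press the key in the open well beside it, and leave the dish, the two brass weights and the jar where they stand.

Things in the scene. Friction and masses are not known exactly. Their poses are not given: they have to be found in the camera images.
- balance: The bench balance, fixed, turned up to 0.2 rad. Origin on the table midway between its two key modules; x points from the robot side to the rear, z up. White housing 196 mm wide from x = 66 to 216 mm, top 52 mm above the table; round steel pan on it, centre x = 157 mm, top at 63 mm. The two modules stand in front of the housing at y = +36 and -36 mm, on either side by chance
- tare_module: The key module with the shutter: fixed white block 124 (x) x 70 (y) x 36 mm high. Origin at the centre of its underside, 8 mm above the table; axes as the balance. A round well, 48 mm wide and 30 mm deep, opens in its top at x = +30 mm, y = 0. Low guide rails along both sides (y = +-32.5 mm), tops 51 mm above the table. A like module without shutter stands beside it, 72 mm away
- shutter (a joint): Dark steel plate 54 (x) x 58 (y) x 4 mm sliding on the module, plate top 48.5 mm above the table. 0 = fully closed, centred over the well; 0.058 m = fully open, pushed to the front (module -x, towards the robot), well clear. Starts closed or up to 10 mm open. About 1.5 N of friction; stays where it is left; a stop at each end
- rib_front (a point): Centre of the front face of the upright double rib across the middle of the shutter plate, moving with it; half-way up the rib, 56.5 mm above the table; axes as the module. The rib is 44 mm wide (y), 16 mm high and 11 mm thick (x; two 5 mm halves), its top 64.5 mm above the table; when closed it is centred over the key. Push this face to close the shutter (module +x)
- rib_rear (a point): Centre of the rear face of the same rib, 11 mm behind the front one (module +x), same height. Push this face to open the shutter (module -x)
- tare_key (a joint): Travel of the tare key, the sunken key under the shutter: 0 = up, 0.005 m = pressed right down. Spring: starts to move at about 1.8 N, right down at about 4.8 N; springs back when let go
- tare_key_top (a point): Centre of the top of the tare key, a round grey key 28 mm across in the middle of the 48 mm well. When up it is 16 mm below the well's mouth (28 mm above the table) and 14 mm above the well's floor; it moves down with the key
- menu_key (a joint): Travel of the other key, in the open well of the neighbouring module; same build. Must not be pressed
- menu_key_top (a point): Centre of the top of the other key, 28 mm above the table, in the open well without a shutter; must be left alone
- dish: Empty petri dish, 90 mm across, 15 mm high, loose on the steel pan of the balance (pan top 63 mm above the table), about 125 mm behind the wells; origin at the centre of its underside. Leave alone
- big_weight: Brass weight 26 mm across, 28 mm high, loose on the table beside the modules; origin under its centre. Leave alone
- small_weight: Brass weight 20 mm across, 22 mm high, loose on the table beside the modules; origin under its centre. Leave alone
- jar: Screw-lid sample jar 60 mm across, 75 mm high, loose on the table beside the balance; origin under its centre. Leave alone

How it is judged:
On the way, in this order (a step that is already met when the one before it is completed fails the run):
1. the shutter is pushed fully open (within 5 mm) and the key is still up (value of joint shutter above 0.053 m and value of joint tare_key below 0.001 m), for 0.2 s.
2. the sunken tare key is pressed right down (within 1 mm) and held for 0.8 s (value of joint tare_key above 0.004 m), for 0.8 s.
3. the tare key is let go and is up again (value of joint tare_key below 0.001 m), for 0.1 s.
At the end, for the whole second after the job is handed in: The shutter is closed again (within 5 mm), both keys are up (within 1 mm), the dish is within 15 mm and the weights and jar within 20 mm of where they stood (value of joint shutter below 0.005 m and value of joint each of tare_key, menu_key below 0.001 m and distance of dish from where it was at the start of the episode below 0.015 m and distance of each of big_weight, small_weight, jar from where it was at the start of the episode below 0.02 m); the robot touches nothing.
It fails at once if the key in the open neighbouring well is pressed (more than 2 mm) (value of joint menu_key above 0.002 m).
It fails at once if the dish is shifted or lifted by more than 15 mm (distance of dish from where it was at the start of the episode above 0.015 m).
It fails at once if a weight or the jar is shifted or lifted by more than 20 mm (distance of any of big_weight, small_weight, jar from where it was at the start of the episode above 0.02 m).
It fails at once if the shutter's rib is pinched: the fingers press on its front half and its rear half at once (contact force between the fingers and shutter_c1 above 2 N and contact force between the fingers and shutter_c2 above 2 N).
It also fails if it takes over 48 s, if anything falls off the work surface, if the arm or the gripper's body presses on something with over 40 N, if the wrist force passes 120 N, or if a joint passes its speed limit or range.

## Working session

There is one attempt and no reset: what is moved stays moved. The work goes in short steps, Python scripts to look and compute and a tool call to move; the robot and the scene stay as the last step left them, time stands still between calls to the robot, and variables do not carry over. Pictures are saved under pics/ and viewed, on a budget of 10 in all, crops included, one or two more only if the job needs it, and the job is handed in when it is done.

Besides the shell and the picture viewer there is one more tool, called after "Emit:" in YAML: its name, and indented under it one key for each argument. send_rows: Moves the arm, as the interface text tells. Its arguments: {"type":"object","properties":{"dr":{"type":"array","items":{"type":"array","items":{"type":"number"}}},"slide":{"type":"array","items":{"type":"array","items":{"type":"number"}}},"jaw":{"type":"array","items":{"type":"number"}},"squeeze":{"type":"number"}},"required":["dr","slide","jaw"]}

```bash
mkdir -p pics; cat > h.py <<'E'
import numpy as np, cv2
from workcell import sensors, eyes, ticket, boxes_of, outline_of, spot_point, arm
from scipy.spatial.transform import Rotation as R
def T(name,obs=None):
    c=eyes.calibration(name)
    if 'extrinsics' in c: return c,np.array(c['extrinsics'])
    o=obs or sensors.get_obs(); M=np.eye(4); q=np.array(o['tool_rot'])
    M[:3,:3]=R.from_euler('xyz',q).as_matrix() if q.size==3 else q
    M[:3,3]=o['eef_pos']; return c,M@np.array(c['tool_from_camera'])
def ray(c,M,px):
    u=cv2.undistortPoints(np.array([[px]],float),np.array(c['K']),np.array(c['distortion']))[0,0]
    return M[:3,3],M[:3,:3]@np.array([u[0],-u[1],-1.])
def onz(c,M,px,z):
    o,d=ray(c,M,px); return o+d*(z-o[2])/d[2]
def proj(c,M,P):
    p=(np.linalg.inv(M)@np.c_[np.atleast_2d(P),np.ones(len(np.atleast_2d(P)))].T).T[:,:3]*[1,-1,-1]
    return cv2.projectPoints(p,np.zeros(3),np.zeros(3),np.array(c['K']),np.array(c['distortion']))[0][:,0]
E
python3 - <<'E'
from h import *
o=sensors.get_obs(); print(o, arm.tcp_to_grasp)
Z=dict(rib_front=.0565,rib_rear=.0565,tare_key_top=.028,menu_key_top=.028,dish=.063,big_weight=0,small_weight=0,jar=0,balance=0,tare_module=.008)
for n in ['top','scene']:
    im,d=eyes.get_image(n); cv2.imwrite(f'pics/{n}0.png',im); c,M=T(n)
    print(n,M[:3,3])
    for k,z in Z.items():
        for s in spot_point(n,k)[:2]: print(k,round(s['p'],2),np.round(s['point'],1),onz(c,M,s['point'],z).round(4))
E
```

```text
{'clock': 0.0, 'joints': array([-1.39818532,  0.53719865, -0.00445184,  1.53888092,  0.00262107,
        1.06729853, -0.0712089 ]), 'qd': array([-1.05329797e-03,  4.36398829e-04, -3.65409424e-04,  5.48738180e-04,
        8.28375542e-04, -7.85105205e-05, -2.07704110e-03]), 'joint_efforts': array([-2.48764845e-04, -5.83406532e+01,  1.04856949e+00, -2.59102643e+01,
        1.23545420e-02,  9.77957068e-03,  2.63250934e-05]), 'eef_pos': array([0.15362089, 0.63092611, 0.23038889]), 'tool_rot': array([-3.13981861e+00,  1.41980857e-04,  2.90286637e+00]), 'force': array([-0.22408516,  0.23833468,  0.27442014]), 'wrist_torque': array([ 0.0227825 , -0.01328317, -0.0238149 ]), 'finger_gap': 0.9993070002662926} 0.0187
top [ 0.44415588 -0.21421104  0.89679353]
rib_front 0.65 [405.9 246.3] [ 0.5134 -0.3947  0.0565]
rib_rear 0.91 [407.3 240.7] [ 0.5231 -0.3975  0.0565]
menu_key_top 0.61 [363.8 236.7] [ 0.5336 -0.3253  0.028 ]
dish 0.96 [385.5 168. ] [ 0.6518 -0.3628  0.063 ]
big_weight 0.6 [316.6 250.2] [ 0.5122 -0.2409  0.    ]
small_weight 0.41 [321.7 281.8] [ 0.4546 -0.2496  0.    ]
jar 0.96 [297.6 217.8] [ 0.5727 -0.2062  0.    ]
balance 0.18 [368.  237.9] [ 0.5342 -0.3367  0.    ]
tare_module 0.78 [401.7 255.5] [ 0.5006 -0.3966  0.008 ]
scene [ 0.24120348 -0.88326554  0.459746  ]
rib_front 0.95 [342.1 239.1] [ 0.5216 -0.3937  0.0565]
rib_rear 0.89 [345.2 241.4] [ 0.5234 -0.4027  0.0565]
menu_key_top 0.56 [329.3 230. ] [ 0.5327 -0.3188  0.028 ]
dish 0.81 [393.2 215.2] [ 0.6533 -0.3727  0.063 ]
big_weight 0.44 [310.  226.7] [ 0.5178 -0.2516  0.    ]
big_weight 0.42 [339.7 240.7] [ 0.5534 -0.3281  0.    ]
small_weight 0.49 [283.8 232.3] [ 0.4561 -0.2472  0.    ]
jar 0.82 [321.7 210.9] [ 0.5719 -0.2004  0.    ]
tare_module 0.85 [329.2 262.4] [ 0.4959 -0.392   0.008 ]
```

```bash
python3 - <<'E'
from h import *
im=cv2.imread('pics/top0.png'); cv2.imwrite('pics/t1.png',cv2.resize(im[120:320,250:460],None,fx=3.0,fy=3.0,interpolation=cv2.INTER_CUBIC)[:600])
E
```

```text
(no output)
```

View pics/t1.png

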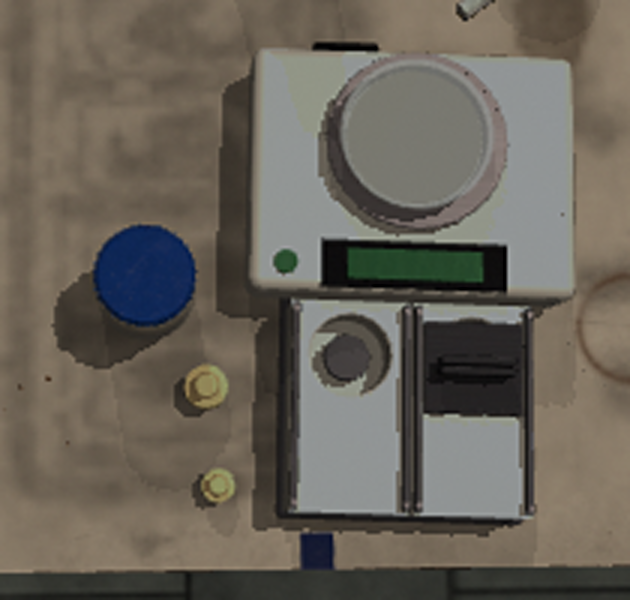

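View pics/scene0.png

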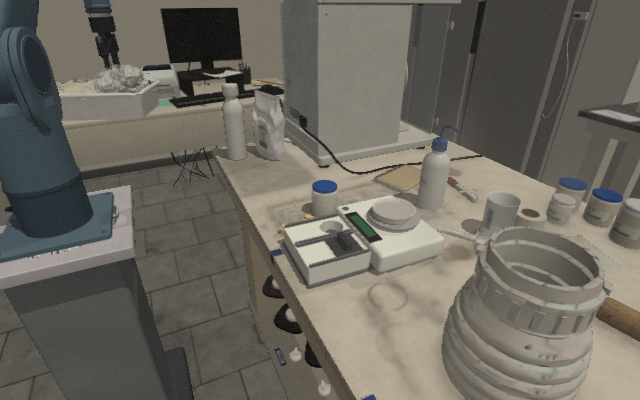

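```bash
python3 - <<'E'
from h import *
pts=[]
for n in ['top','scene']:
    im,d=eyes.get_image(n); c,M=T(n)
    v,u=np.mgrid[0:400,0:640]; q=cv2.undistortPoints(np.stack([u.ravel(),v.ravel()],1).astype(float)[:,None],np.array(c['K']),np.array(c['distortion']))[:,0]
    D=d.ravel(); P=np.c_[q[:,0]*D,-q[:,1]*D,-D]; P=(P@M[:3,:3].T+M[:3,3])[D>0]; pts.append(P)
    g=onz
    if n=='top':
        off=np.array([250,120])
        print(M[:3,:3].round(3))
        def w(p,z): return onz(c,M,off+np.array(p)/3.,z)
        for nm,a,b,z in [('Lrail',(298,300),(293,512),.051),('mid',(412,305),(412,512),.051),('Rrail',(530,310),(530,512),.051),('hback',(255,48),(570,62),.052)]:
            A,B=w(a,z),w(b,z); print(nm,A.round(4),B.round(4),np.arctan2(*(A-B)[1::-1]).round(3))
P=np.vstack(pts); P=P[(abs(P[:,0])<1.1)&(abs(P[:,1])<1)]
for z0 in [.15,.25,.35]:
  print('z>',z0)
  for a in range(-90,100,15):
    A=np.degrees(np.arctan2(P[:,1],P[:,0])); r=np.hypot(P[:,0],P[:,1])
    m=(abs(A-a)<7.5)&(P[:,2]>z0)&(r>.25)&(r<1)
    print(a,m.sum(), (np.percentile(r[m],[1,50]).round(2), P[m,2].max().round(2)) if m.sum() else '')
E
```

```text
[[-0.011  0.985 -0.172]
 [-1.    -0.005  0.03 ]
 [ 0.029  0.173  0.985]]
Lrail [ 0.5609 -0.2976  0.051 ] [ 0.4385 -0.292   0.051 ] -0.046
mid [ 0.5575 -0.3648  0.051 ] [ 0.4378 -0.3605  0.051 ] -0.036
Rrail [ 0.5541 -0.4345  0.051 ] [ 0.437  -0.4287  0.051 ] -0.05
hback [ 0.7145 -0.2749  0.052 ] [ 0.7054 -0.4663  0.052 ] 1.524
z> 0.15
-90 0 
-75 0 
-60 1850 (array([0.9 , 0.93]), np.float64(0.21))
-45 11800 (array([0.86, 0.92]), np.float64(0.21))
-30 1 (array([0.9, 0.9]), np.float64(0.21))
-15 845 (array([0.86, 0.88]), np.float64(0.22))
0 32321 (array([0.66, 0.7 ]), np.float64(0.54))
15 9611 (array([0.51, 0.67]), np.float64(0.45))
30 1387 (array([0.49, 0.51]), np.float64(0.44))
45 0 
60 0 
75 1439 (array([0.58, 0.62]), np.float64(0.45))
90 0 
z> 0.25
-90 0 
-75 0 
-60 0 
-45 0 
-30 0 
-15 0 
0 24920 (array([0.66, 0.69]), np.float64(0.54))
15 4223 (array([0.67, 0.67]), np.float64(0.45))
30 14 (array([0.71, 0.71]), np.float64(0.44))
45 0 
60 0 
75 1412 (array([0.58, 0.62]), np.float64(0.45))
90 0 
z> 0.35
-90 0 
-75 0 
-60 0 
-45 0 
-30 0 
-15 0 
0 15976 (array([0.66, 0.67]), np.float64(0.54))
15 1682 (array([0.67, 0.67]), np.float64(0.45))
30 8 (array([0.71, 0.71]), np.float64(0.44))
45 0 
60 0 
75 852 (array([0.61, 0.62]), np.float64(0.45))
90 0
```

Emit:
send_rows:
  dr:
    - [0, 0, 0.02]
    - [0, 0, 0.02]
    - [0, 0, 0.02]
    - [0, 0, 0.02]
    - [0, 0, 0.02]
    - [0, 0, 0.02]
    - [0, 0, 0.02]
    - [0, 0, 0.02]
    - [0, 0, 0.02]
    - [0, 0, 0.015]
  slide:
    - [0.0045, -0.026, 0.0137]
    - [0.0045, -0.026, 0.0137]
    - [0.0045, -0.026, 0.0137]
    - [0.0045, -0.026, 0.0137]
    - [0.0045, -0.026, 0.0137]
    - [0.0045, -0.026, 0.0137]
    - [0.0045, -0.026, 0.0137]
    - [0.0045, -0.026, 0.0137]
    - [0.03, -0.02, 0]
    - [0.03, -0.02, 0]
  jaw: [0, 0, 0, 0, 0, 0, 0, 0, 0, 0]

```text
clock: 2.03
eef_pos: [0.2497, 0.3831, 0.3423]
tool_rot: [3.139, 0.001, 3.102]
force: [1.0, 0.4, -0.2]
finger_gap: 0.002
```

Emit:
send_rows:
  dr:
    - [0, 0, 0]
    - [0, 0, 0]
    - [0, 0, 0]
    - [0, 0, 0]
    - [0, 0, 0]
    - [0, 0, 0]
    - [0, 0, 0]
    - [0, 0, 0]
    - [0, 0, 0]
    - [0, 0, 0]
  slide:
    - [0.025, -0.03, 0]
    - [0.025, -0.03, 0]
    - [0.025, -0.03, 0]
    - [0.025, -0.03, 0]
    - [0.025, -0.03, 0]
    - [0.025, -0.03, 0]
    - [0.006, -0.037, 0]
    - [0.006, -0.037, 0]
    - [0.006, -0.037, 0]
    - [0.006, -0.037, 0]
  jaw: [0, 0, 0, 0, 0, 0, 0, 0, 0, 0]

```text
clock: 2.87
eef_pos: [0.4238, 0.0537, 0.3411]
tool_rot: [3.141, 0.001, 3.098]
force: [-0.2, -0.3, -0.6]
finger_gap: 0.002
```

Emit:
send_rows:
  dr:
    - [0, 0, 0]
    - [0, 0, 0]
    - [0, 0, 0]
    - [0, 0, 0]
    - [0, 0, 0]
    - [0, 0, 0]
    - [0, 0, 0]
    - [0, 0, 0]
    - [0, 0, 0]
    - [0, 0, 0]
  slide:
    - [0, -0.04, 0]
    - [0, -0.04, 0]
    - [0, -0.04, 0]
    - [0, -0.04, 0]
    - [0.01, -0.038, -0.01]
    - [0.01, -0.038, -0.01]
    - [0.01, -0.038, -0.01]
    - [0.01, -0.038, -0.01]
    - [0.01, -0.038, -0.02]
    - [0.01, -0.038, -0.02]
  jaw: [0, 0, 0, 0, 0, 0, 0, 0, 0, 0]

```text
clock: 3.7
eef_pos: [0.4834, -0.3303, 0.2625]
tool_rot: [-3.141, 0.001, 3.099]
force: [-0.2, 0.1, 0.9]
finger_gap: -0.003
```

```bash
cat > look.py <<'E'
import sys
from h import *
o=sensors.get_obs(); im,d=eyes.get_image('wrist'); cv2.imwrite(f'pics/{sys.argv[1]}.png',im); c,M=T('wrist',o)
print(o['eef_pos'],o['tool_rot'],'cam',M[:3,3].round(3))
for k,z in dict(rib_front=.0565,rib_rear=.0565,tare_key_top=.028,menu_key_top=.028,tare_module=.008,shutter=.0485).items():
    for s in spot_point('wrist',k)[:1]: print(k,round(s['p'],2),np.round(s['point'],1),onz(c,M,s['point'],z).round(4))
E
python3 look.py w1
```

```text
[ 0.48340777 -0.33025753  0.26251268] [-3.14125010e+00  1.25910988e-03  3.09855302e+00] cam [ 0.41  -0.325  0.406]
rib_front 0.83 [244.6 195.2] [ 0.5128 -0.4022  0.0565]
rib_rear 0.66 [249.5 206.8] [ 0.5255 -0.3984  0.0565]
menu_key_top 0.79 [321.8 198.2] [ 0.5283 -0.3232  0.028 ]
tare_module 0.97 [257.  169.5] [ 0.4972 -0.3957  0.008 ]Traceback (most recent call last):
  File "look.py", line 6, in <module>
    for s in spot_point('wrist',k)[:1]: print(k,round(s['p'],2),np.round(s['point'],1),onz(c,M,s['point'],z).round(4))
             ~~~~~~~~~~^^^^^^^^^^^
ValueError: it knows: balance, big_weight, dish, jar, menu_key_top, rib_front, rib_rear, small_weight, tare_key_top, tare_module
```

View pics/w1.png

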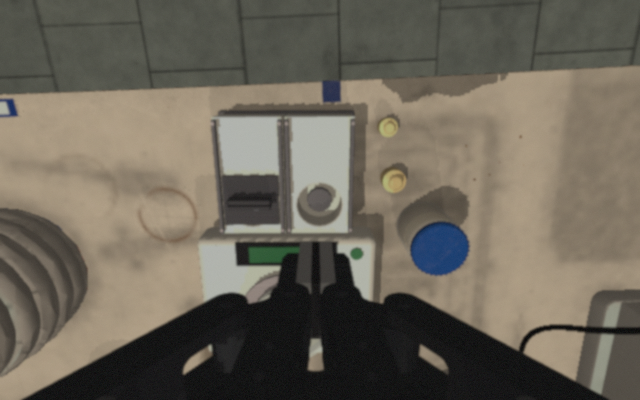

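Emit:
send_rows:
  dr:
    - [0, 0, 0]
    - [0, 0, 0]
    - [0, 0, 0]
    - [0, 0, 0]
    - [0, 0, 0]
    - [0, 0, 0]
    - [0, 0, 0]
    - [0, 0, 0]
    - [0, 0, 0]
    - [0, 0, 0]
  slide:
    - [0.0096, -0.0113, -0.024]
    - [0.0096, -0.0113, -0.024]
    - [0.0096, -0.0113, -0.024]
    - [0.0096, -0.0113, -0.024]
    - [0.0096, -0.0113, -0.024]
    - [0.0096, -0.0113, -0.024]
    - [0, 0, -0.014]
    - [0, 0, -0.014]
    - [0, 0, 0]
    - [0, 0, 0]
  jaw: [0, 0, 0, 0, 0, 0, 0, 0, 0, 0]

```text
clock: 4.83
eef_pos: [0.5403, -0.3948, 0.0917]
tool_rot: [3.141, 0.0, 3.099]
force: [-0.4, 0.0, -0.0]
finger_gap: 0.001
```

```bash
sed -i 's/,shutter=.0485//' look.py; python3 look.py w2
```

```text
[ 0.54032835 -0.39477077  0.09165883] [3.14077620e+00 4.59732379e-05 3.09884976e+00] cam [ 0.467 -0.39   0.236]
rib_front 0.9 [303.  185.5] [ 0.5153 -0.3983  0.0565]
rib_rear 0.8 [305.9 205.4] [ 0.5263 -0.3974  0.0565]
menu_key_top 0.94 [424.4 192.2] [ 0.5304 -0.3265  0.028 ]
tare_module 0.83 [307.1 136.1] [ 0.4962 -0.3963  0.008 ]
```

View pics/w2.png

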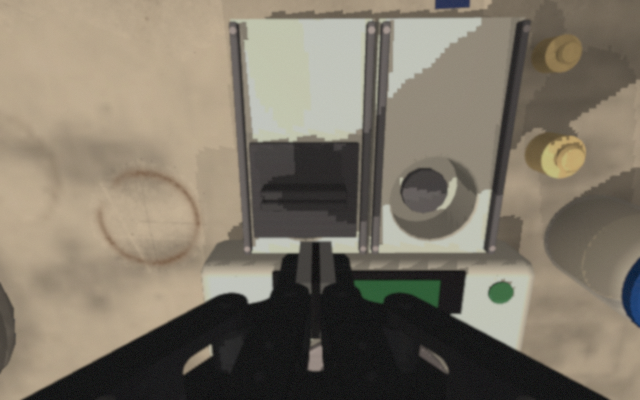

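Emit:
send_rows:
  dr:
    - [0, 0, 0]
    - [0, 0, 0]
    - [0, 0, 0]
    - [0, 0, 0]
    - [0, 0, 0]
    - [0, 0, 0]
    - [0, 0, 0]
    - [0, 0, 0]
    - [0, 0, 0]
    - [0, 0, 0]
  slide:
    - [0.004, -0.003, 0]
    - [0, 0, -0.006]
    - [0, 0, -0.006]
    - [0, 0, -0.006]
    - [0, 0, -0.006]
    - [0, 0, -0.006]
    - [0, 0, -0.006]
    - [0, 0, 0]
    - [-0.006, 0, 0]
    - [-0.006, 0, 0]
  jaw: [0, 0, 0, 0, 0, 0, 0, 0, 0, 0]

```text
clock: 5.97
eef_pos: [0.5325, -0.3989, 0.0551]
tool_rot: [-3.142, 0.001, 3.098]
force: [1.8, 0.7, -0.7]
finger_gap: 0.002
```

Emit:
send_rows:
  dr:
    - [0, 0, 0]
    - [0, 0, 0]
    - [0, 0, 0]
    - [0, 0, 0]
    - [0, 0, 0]
    - [0, 0, 0]
    - [0, 0, 0]
    - [0, 0, 0]
    - [0, 0, 0]
    - [0, 0, 0]
  slide:
    - [-0.004, 0.0002, 0]
    - [-0.004, 0.0002, 0]
    - [-0.004, 0.0002, 0]
    - [-0.004, 0.0002, 0]
    - [-0.004, 0.0002, 0]
    - [-0.004, 0.0002, 0]
    - [-0.004, 0.0002, 0]
    - [-0.004, 0.0002, 0]
    - [-0.004, 0.0002, 0]
    - [-0.004, 0.0002, 0]
  jaw: [0, 0, 0, 0, 0, 0, 0, 0, 0, 0]

```text
clock: 6.8
eef_pos: [0.492, -0.3974, 0.0553]
tool_rot: [-3.141, 0.0, 3.098]
force: [1.5, -0.8, 1.4]
finger_gap: -0.001
```

Emit:
send_rows:
  dr:
    - [0, 0, 0]
    - [0, 0, 0]
    - [0, 0, 0]
    - [0, 0, 0]
    - [0, 0, 0]
    - [0, 0, 0]
    - [0, 0, 0]
    - [0, 0, 0]
    - [0, 0, 0]
    - [0, 0, 0]
  slide:
    - [-0.001, 0, 0]
    - [-0.001, 0, 0]
    - [-0.001, 0, 0]
    - [-0.001, 0, 0]
    - [-0.001, 0, 0]
    - [-0.001, 0, 0]
    - [0, 0, 0]
    - [0, 0, 0]
    - [0, 0, 0]
    - [0, 0, 0]
  jaw: [0, 0, 0, 0, 0, 0, 0, 0, 0, 0]

```text
clock: 7.63
eef_pos: [0.4862, -0.397, 0.055]
tool_rot: [3.141, -0.0, 3.098]
force: [0.6, -0.1, 1.2]
finger_gap: -0.003
```

Not at the stop yet; push on gently.

Emit:
send_rows:
  dr:
    - [0, 0, 0]
    - [0, 0, 0]
    - [0, 0, 0]
    - [0, 0, 0]
    - [0, 0, 0]
    - [0, 0, 0]
    - [0, 0, 0]
    - [0, 0, 0]
    - [0, 0, 0]
    - [0, 0, 0]
  slide:
    - [-0.001, 0, 0]
    - [-0.001, 0, 0]
    - [-0.001, 0, 0]
    - [-0.001, 0, 0]
    - [0, 0, 0]
    - [0, 0, 0]
    - [0, 0, 0]
    - [0, 0, 0]
    - [0, 0, 0]
    - [0, 0, 0]
  jaw: [0, 0, 0, 0, 0, 0, 0, 0, 0, 0]

```text
clock: 8.47
eef_pos: [0.486, -0.3969, 0.0552]
tool_rot: [-3.14, 0.005, 3.1]
force: [10.8, -2.3, -5.6]
finger_gap: 0.0
```

```bash
python3 look.py w3
```

```text
[ 0.48595252 -0.39689487  0.05522579] [-3.14002012  0.00537666  3.09969962] cam [ 0.412 -0.392  0.199]
rib_front 0.62 [311.4 215.1] [ 0.4642 -0.3959  0.0565]
rib_rear 0.94 [310.1 237.8] [ 0.4746 -0.3969  0.0565]
menu_key_top 0.93 [446.4 305.7] [ 0.5306 -0.3249  0.028 ]
tare_module 0.95 [314.6 240.3] [ 0.4978 -0.3961  0.008 ]
```

View pics/w3.png

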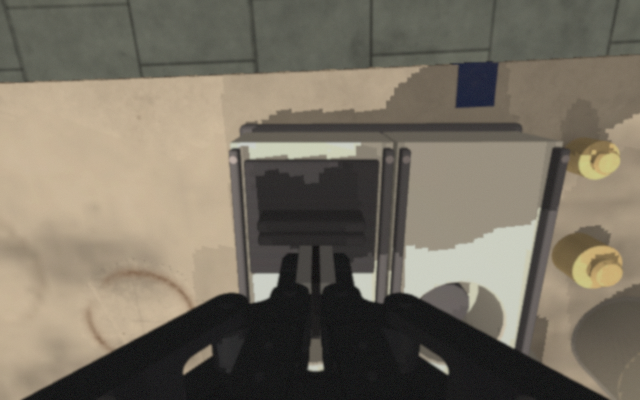

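Emit:
send_rows:
  dr:
    - [0, 0, 0]
    - [0, 0, 0]
    - [0, 0, 0]
    - [0, 0, 0]
    - [0, 0, 0]
    - [0, 0, 0]
    - [0, 0, 0]
    - [0, 0, 0]
    - [0, 0, 0]
    - [0, 0, 0]
  slide:
    - [0.006, 0, 0]
    - [0.004, 0, 0.002]
    - [0.006, 0, 0.01]
    - [0.006, 0, 0.01]
    - [0.006, 0, 0.01]
    - [0.006, 0, 0.006]
    - [0.006, 0, 0]
    - [0.006, 0, 0]
    - [0, 0, 0]
    - [0, 0, 0]
  jaw: [0, 0, 0, 0, 0, 0, 0, 0, 0, 0]

```text
clock: 9.6
eef_pos: [0.5282, -0.3966, 0.0924]
tool_rot: [3.141, -0.001, 3.098]
force: [-0.3, 0.0, -0.2]
finger_gap: 0.002
```

```bash
python3 look.py w4; python3 - <<'E'
from h import *
for n in ['top','scene']:
    im,d=eyes.get_image(n); c,M=T(n)
    for k,z in dict(tare_key_top=.028,rib_rear=.0565).items():
        for s in spot_point(n,k)[:1]: print(n,k,round(s['p'],2),onz(c,M,s['point'],z).round(4))
E
```

```text
[ 0.52823101 -0.39658458  0.09242793] [ 3.14098080e+00 -9.23270158e-04  3.09845261e+00] cam [ 0.455 -0.392  0.236]
rib_front 0.77 [308.  106.4] [ 0.4635 -0.3957  0.0565]
tare_key_top 0.75 [309.1 213.4] [ 0.5291 -0.3987  0.028 ]
menu_key_top 0.84 [429.3 210.2] [ 0.5302 -0.3246  0.028 ]
tare_module 0.67 [310.9 156. ] [ 0.497  -0.3963  0.008 ]
top rib_rear 0.48 [ 0.5635 -0.2067  0.0565]
scene tare_key_top 0.48 [ 0.5286 -0.3997  0.028 ]
scene rib_rear 0.77 [ 0.4818 -0.3989  0.0565]
```

Emit:
send_rows:
  dr:
    - [0, 0, 0]
    - [0, 0, 0]
    - [0, 0, 0]
    - [0, 0, 0]
    - [0, 0, 0]
    - [0, 0, 0]
    - [0, 0, 0]
    - [0, 0, 0]
    - [0, 0, 0]
    - [0, 0, 0]
  slide:
    - [0, -0.0015, 0]
    - [0, 0, -0.01]
    - [0, 0, -0.01]
    - [0, 0, -0.01]
    - [0, 0, -0.01]
    - [0, 0, -0.01]
    - [0, 0, -0.008]
    - [0, 0, -0.003]
    - [0, 0, 0]
    - [0, 0, 0]
  jaw: [0, 0, 0, 0, 0, 0, 0, 0, 0, 0]

```text
clock: 11.03
eef_pos: [0.5283, -0.3988, 0.0321]
tool_rot: [-3.141, 0.0, 3.098]
force: [0.3, 0.0, -0.3]
finger_gap: -0.001
```

Emit:
send_rows:
  dr:
    - [0, 0, 0]
    - [0, 0, 0]
    - [0, 0, 0]
    - [0, 0, 0]
    - [0, 0, 0]
    - [0, 0, 0]
    - [0, 0, 0]
    - [0, 0, 0]
    - [0, 0, 0]
    - [0, 0, 0]
  slide:
    - [0, 0, -0.002]
    - [0, 0, -0.002]
    - [0, 0, -0.002]
    - [0, 0, -0.002]
    - [0, 0, -0.0015]
    - [0, 0, -0.0015]
    - [0, 0, -0.001]
    - [0, 0, 0]
    - [0, 0, 0]
    - [0, 0, 0]
  jaw: [0, 0, 0, 0, 0, 0, 0, 0, 0, 0]

```text
clock: 11.87
eef_pos: [0.5287, -0.399, 0.0229]
tool_rot: [3.141, 0.002, 3.098]
force: [-5.1, 5.8, 23.3]
finger_gap: -0.003
```

Emit:
send_rows:
  dr:
    - [0, 0, 0]
    - [0, 0, 0]
    - [0, 0, 0]
    - [0, 0, 0]
    - [0, 0, 0]
    - [0, 0, 0]
    - [0, 0, 0]
    - [0, 0, 0]
    - [0, 0, 0]
    - [0, 0, 0]
  slide:
    - [0, 0, 0]
    - [0, 0, 0]
    - [0, 0, 0]
    - [0, 0, 0]
    - [0, 0, 0]
    - [0, 0, 0]
    - [0, 0, 0]
    - [0, 0, 0]
    - [0, 0, 0]
    - [0, 0, 0]
  jaw: [0, 0, 0, 0, 0, 0, 0, 0, 0, 0]

```text
clock: 12.7
eef_pos: [0.5287, -0.399, 0.0229]
tool_rot: [3.141, 0.002, 3.098]
force: [-4.9, 5.5, 23.4]
finger_gap: -0.001
```

Emit:
send_rows:
  dr:
    - [0, 0, 0]
    - [0, 0, 0]
    - [0, 0, 0]
    - [0, 0, 0]
    - [0, 0, 0]
    - [0, 0, 0]
    - [0, 0, 0]
    - [0, 0, 0]
    - [0, 0, 0]
    - [0, 0, 0]
  slide:
    - [0, 0, 0]
    - [0, 0, 0]
    - [0, 0, 0]
    - [0, 0, 0]
    - [0, 0, 0.005]
    - [0, 0, 0.008]
    - [0, 0, 0.015]
    - [0, 0, 0.02]
    - [0, 0, 0.02]
    - [0, 0, 0.01]
  jaw: [0, 0, 0, 0, 0, 0, 0, 0, 0, 0]

```text
clock: 13.53
eef_pos: [0.529, -0.3995, 0.101]
tool_rot: [-3.14, 0.002, 3.098]
force: [1.0, -0.7, 0.7]
finger_gap: 0.001
```

Emit:
send_rows:
  dr:
    - [0, 0, 0]
    - [0, 0, 0]
    - [0, 0, 0]
    - [0, 0, 0]
    - [0, 0, 0]
    - [0, 0, 0]
    - [0, 0, 0]
    - [0, 0, 0]
    - [0, 0, 0]
    - [0, 0, 0]
  slide:
    - [-0.02, 0.001, 0]
    - [-0.02, 0.001, 0]
    - [-0.02, 0.001, 0]
    - [-0.02, 0.001, 0]
    - [-0.006, 0, 0]
    - [0, 0, 0]
    - [0, 0, -0.015]
    - [0, 0, -0.015]
    - [0, 0, -0.012]
    - [0, 0, -0.003]
  jaw: [0, 0, 0, 0, 0, 0, 0, 0, 0, 0]

```text
clock: 14.37
eef_pos: [0.4427, -0.3934, 0.0511]
tool_rot: [3.14, -0.002, 3.099]
force: [-1.2, 1.0, 0.6]
finger_gap: -0.0
```

```bash
python3 look.py w5
```

```text
[ 0.44272106 -0.39335925  0.05107763] [ 3.13977323e+00 -1.60013814e-03  3.09914622e+00] cam [ 0.369 -0.389  0.195]
rib_rear 0.91 [308.8 329.8] [ 0.4748 -0.3959  0.0565]
tare_key_top 0.61 [553.2 317.1] [ 0.4934 -0.2655  0.028 ]
menu_key_top 0.45 [436.4 378.6] [ 0.532  -0.3259  0.028 ]
```

Emit:
send_rows:
  dr:
    - [0, 0, 0]
    - [0, 0, 0]
    - [0, 0, 0]
    - [0, 0, 0]
    - [0, 0, 0]
    - [0, 0, 0]
    - [0, 0, 0]
    - [0, 0, 0]
    - [0, 0, 0]
    - [0, 0, 0]
  slide:
    - [0, 0, 0.004]
    - [0.004, 0, 0]
    - [0.004, -0.0002, 0]
    - [0.005, -0.0002, 0]
    - [0.005, -0.0002, 0]
    - [0.005, -0.0002, 0]
    - [0.005, -0.0002, 0]
    - [0.005, -0.0002, 0]
    - [0.005, -0.0002, 0]
    - [0.005, -0.0002, 0]
  jaw: [0, 0, 0, 0, 0, 0, 0, 0, 0, 0]

```text
clock: 15.5
eef_pos: [0.4856, -0.3962, 0.057]
tool_rot: [3.142, -0.0, 3.098]
force: [-1.6, 0.8, 1.3]
finger_gap: -0.002
```

Emit:
send_rows:
  dr:
    - [0, 0, 0]
    - [0, 0, 0]
    - [0, 0, 0]
    - [0, 0, 0]
    - [0, 0, 0]
    - [0, 0, 0]
    - [0, 0, 0]
    - [0, 0, 0]
    - [0, 0, 0]
    - [0, 0, 0]
  slide:
    - [0.005, -0.0002, 0]
    - [0.005, -0.0002, 0]
    - [0.005, -0.0002, 0]
    - [0.005, -0.0002, 0]
    - [0.002, 0, 0]
    - [0.001, 0, 0]
    - [0.001, 0, 0]
    - [0.001, 0, 0]
    - [0, 0, 0]
    - [0, 0, 0]
  jaw: [0, 0, 0, 0, 0, 0, 0, 0, 0, 0]

```text
clock: 16.33
eef_pos: [0.5103, -0.397, 0.0571]
tool_rot: [-3.142, 0.0, 3.098]
force: [-0.4, -1.0, -0.3]
finger_gap: -0.002
```

Emit:
send_rows:
  dr:
    - [0, 0, 0]
    - [0, 0, 0]
    - [0, 0, 0]
    - [0, 0, 0]
    - [0, 0, 0]
    - [0, 0, 0]
    - [0, 0, 0]
    - [0, 0, 0]
    - [0, 0, 0]
    - [0, 0, 0]
  slide:
    - [0.001, 0, 0]
    - [0.001, 0, 0]
    - [0.001, 0, 0]
    - [0.001, 0, 0]
    - [0.001, 0, 0]
    - [0, 0, 0]
    - [0, 0, 0]
    - [0, 0, 0]
    - [0, 0, 0]
    - [0, 0, 0]
  jaw: [0, 0, 0, 0, 0, 0, 0, 0, 0, 0]

```text
clock: 17.17
eef_pos: [0.5114, -0.3971, 0.057]
tool_rot: [3.14, -0.006, 3.096]
force: [-10.1, 2.2, 6.7]
finger_gap: -0.003
```

Stop reached at the closed end. Back off and rise.

Emit:
send_rows:
  dr:
    - [0, 0, 0]
    - [0, 0, 0]
    - [0, 0, 0]
    - [0, 0, 0]
    - [0, 0, 0]
    - [0, 0, 0]
    - [0, 0, 0]
    - [0, 0, 0]
    - [0, 0, 0]
    - [0, 0, 0]
  slide:
    - [-0.008, 0, 0]
    - [-0.006, 0, 0]
    - [-0.006, 0, 0.01]
    - [0, 0, 0.025]
    - [0, 0, 0.03]
    - [0, 0, 0.03]
    - [0, 0, 0.03]
    - [0, 0, 0.02]
    - [0, 0, 0]
    - [0, 0, 0]
  jaw: [0, 0, 0, 0, 0, 0, 0, 0, 0, 0]

```text
clock: 18.0
eef_pos: [0.4961, -0.3974, 0.204]
tool_rot: [-3.14, 0.004, 3.098]
force: [0.2, -0.4, -0.5]
finger_gap: -0.001
```

```bash
python3 look.py w6
```

```text
[ 0.49610183 -0.39736995  0.20395539] [-3.1403504   0.00356922  3.09812115] cam [ 0.422 -0.392  0.348]
rib_front 0.98 [313.2 206.6] [ 0.5213 -0.3987  0.0565]
rib_rear 0.79 [316.5 217.6] [ 0.5315 -0.3962  0.0565]
menu_key_top 0.86 [392.9 202.5] [ 0.5301 -0.3242  0.028 ]
tare_module 0.76 [315.3 166.4] [ 0.4968 -0.3959  0.008 ]
```

View pics/w6.png

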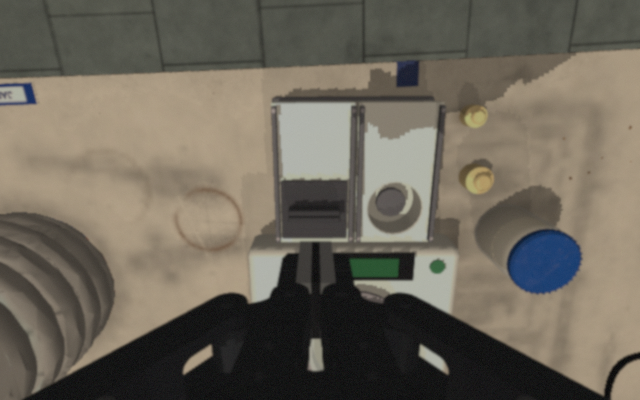

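```bash
python3 -c "
from h import *
print(ticket.sign_off())"
```

```text
the job is handed in; nothing more can be done
None
```

I tared the balance and handed the job in at about 18 s of the 48 s allowed. The sign-off reports no verdict.

- **Opening:** I pushed the shutter open with the shut fingertips on the rib's rear face. It met the end stop at about 11 N.
- **Key:** I pressed the sunken key until the fingertips were at z = 22.9 mm, which is right down. It met the stop at about 23 N, I held it there for more than 1.1 s, then lifted clear. I didn't view the key itself after letting go, because the shutter closes over it.
- **Closing:** I pushed the shutter closed on the rib's front face until it met the stop at about 10 N. The two stop positions work out to about 58 mm of travel, which matches the full range.

In the last wrist picture the rib is centred at x ≈ 0.5265, against a key at about 0.528, so the shutter is closed to within about 2 mm. The weights and jar stand where they were by eye. The dish was mostly hidden behind the fingers in that picture, and I didn't measure its final position or those of the weights and jar. The arm never went near the dish or the open key, and it ended clear of everything at z ≈ 0.20 m with no contact force. No check failed or disagreed beyond detector noise of a few millimetres and some obviously wrong detections, which I ignored.

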